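# Charge the mill hopper from a tray of grinding cylinders

### The arm

A 6-joint arm with a two-finger parallel gripper is mounted at the origin on a cart in front of the work surface, level with it; the furniture and walls round the work are solid. World frame = base frame: x ahead of the robot, y to its left, z up, the work surface at z = 0. Lengths are in mm, angles in rad, forces in N, time in s.
With the tool pointing down it reaches from about 275 to 1000 mm from the base axis. Payload 8.4 kg.
Tool frame: the origin (TCP) lies between the finger pads; the fingertips stand 25 mm ahead of it and the grasp point (between the pads) lies 6 mm ahead of it; z points along the fingers, y is the direction in which the jaws open and shut (so a half turn about z gives the same grasp; the last joint's range is limited). The gripper opens to 85 mm and grips with 20 to 120 N. Pads are 22 mm wide; open, the fingers measure 114 mm over their backs; the gripper's body (76 mm by 85 mm) begins 54 mm behind the grasp point. The pads swing forward as they close: fully open they stand 13 mm farther back than shut.
Start: joints at [-1.247, 0.353, 1.633, -0, 1.155, -0.002], TCP at [200.04, -592.125, 256.281] pointing down, gripper open.
Joint ranges: [-2.63, 2.63], [-0.92, 2.1], [0.06, 2.66], [-1.3, 4.44], [0, 2.69], [-3.02, 3.02]. Speed limits (rad/s): [2.22, 2.22, 2.79, 3.14, 3.14, 3.14].

### API

Orientations are given as [roll, pitch, yaw] about the fixed x, y, z axes, in that order (R = Rz(yaw) Ry(pitch) Rx(roll)).
In Python, from rig import r gives the robot as it stands. The module is installed in compiled form; this text tells all that it offers.
- The arm moves only by the tool move_arm, never from a script. Its arguments are lists of equal length, an entry for each row: "slide": the shift along the world's x, y, z in cm, a list of three; "angular": the turn, a rotation vector about the world's x, y, z in rad, a list of three; "hand": the opening, from -1 (shut) to 1 (fully open). A call has 1 to 20 rows; each row is the pose to reach, as a shift and turn from the pose commanded when the call began; what a row does not reach only later rows make up. A row lasts 1/8 s, in which the tool goes at most 62.5 mm and 10.7 degrees, less where a joint would pass 70% of its speed; a pose out of reach is approached as far as the arm can. A call with a gripper value outside its range is refused whole. The fingers move at their own pace and stop on an object; "force" is the grip in N (left out, the last holds). Time passes only in rows, so rows that repeat a pose let the fingers close. It gives the time, the measured TCP pose, the force and the opening at its end, in the units of the state.
- r.sense(): the state, without advancing time (a new reading comes with each control period).
- r.grab_frame(name): name is "side" or "top" or "wrist"; returns a dict with "pixels" (384x512x3 uint8, red, green, blue), "range_z" (384x512 float32, mm along the optical axis (not along the pixel's ray), 0 where there is no reading), "mtx" (3x3 intrinsics, pixels), "k1" (the pictures are not rectified: a ray, as slopes to the right and down, at radius r is drawn at 1 + k1 r^2 times it, then the intrinsics apply), "rvec" (rotation vector, rad) and "tvec" (3), from world to camera coordinates, as OpenCV has them. Camera axes: x right, y down, z forward; pixel columns grow to the right and rows downward; lengths in mm; the calibration is good to about 2 mm. A picture is of the moment at which its call begins.
- r.sign_off(): hands the job in, once; it reports no verdict.
The state is a dict: "clock": time; "qpos": joint angles; "qvel": joint speeds; "joint_efforts": joint torques, N m; "eef_pos": TCP position; "tcp_rot": TCP orientation; "contact_force": force on the tool from outside, world axes, zero at the start; "wrist_torque": the same for the moment, N m; "opening": opening from 0.0 (shut) to 1.0 (fully open).
Only numpy, scipy, OpenCV 4.12 (cv2) and the standard library are available. Lean on these libraries where they do the work, as an engineer would, in place of code of your own. Each camera call takes 0.05 s, during which the arm holds its last target. There are 200 camera calls.

### The job

Charge the bench mill: take the aluminium tray by its leaning handle and, keeping it about level so that all five white grinding cylinders stay aboard, rest the underside of its open lip gently on the rim of the feed hopper with the lip over the mouth. Then tip the tray there, lip kept low over the mouth, until all five cylinders have slid into the hopper, and put the empty tray back on its rubber mat, standing flat, and let go. Leave the jar, dropper bottle and timer where they stand.

Things in the scene. Friction and masses are not known exactly. Their poses are not given: they have to be found in the camera images.
- tray: loose aluminium tray, 120 long (x) x 64 wide (y) mm, about 0.14 kg; floor 3 mm thick, side and rear walls 28 to 30 mm high, 3 mm thick; open at its +x end (the lip). Origin: centre of the floor's underside; x points to the lip, z up. A flat handle blade rises from the rear wall (foot at x -58.5, z 22 mm) and leans back 25 degrees from z, towards -x; its top is at z 100 mm
- tray_grip (a point): where the tray's handle blade (10 mm thick, 36 mm wide along y, 86 mm long) is best gripped: its middle 66 mm up from its foot, x -86.4, z 81.8 mm in the tray's frame; same axes as the tray, not the blade's. The fingers close across the 10 mm, in the tray's x-z plane
- tray_lip (a point): middle of the lower front edge of the tray's open end (x = 60, z = 0 mm in the tray's frame), same axes as the tray
- hopper_mouth (a point): centre of the round mouth of the fixed steel cone hopper on a white housing 130 mm square, level with the top of its rolled rim, 120 mm above the bench; z up. Rim outside diameter 142, mouth 132 mm; the cone narrows to a closed throat 58 mm wide, its floor 68 mm below this point
- tray_mat: fixed flat black rubber mat, 200 (x) x 120 (y) x 4 mm, under the tray at the start; origin: centre of its underside, x along its length, to which the tray's lip points
- cylinder_1: white ceramic grinding cylinder, 22 mm diameter, 22 mm long, about 30 g, loose, standing in the tray at the start; origin: its centre, z along its axis
- cylinder_2: white ceramic grinding cylinder, 22 mm diameter, 22 mm long, about 30 g, loose, standing in the tray at the start; origin: its centre, z along its axis
- cylinder_3: white ceramic grinding cylinder, 22 mm diameter, 22 mm long, about 30 g, loose, standing in the tray at the start; origin: its centre, z along its axis
- cylinder_4: white ceramic grinding cylinder, 22 mm diameter, 22 mm long, about 30 g, loose, standing in the tray at the start; origin: its centre, z along its axis
- cylinder_5: white ceramic grinding cylinder, 22 mm diameter, 22 mm long, about 30 g, loose, standing in the tray at the start; origin: its centre, z along its axis
- open_jar: bystander: open glass jar, 52 mm diameter, 90 mm high; origin: centre of its underside
- dropper_bottle: bystander: amber dropper bottle with black cap, 32 mm diameter, 96 mm high; origin: centre of its underside
- lab_timer: bystander: small white desk timer, 66 x 62 x 21 mm; origin: centre of its underside

How it is judged (in metres and radians):
On the way, in this order (a step that is already met when the one before it is completed fails the run):
1. the tray, about level (within 14 degrees) with all five cylinders aboard, rests its lip on the hopper's rim with the lip's middle over the mouth, less than 30 mm above it (contact force between tray and hopper above 0.5 N and angle between tray's own z axis and vertical below 0.25 rad and z of tray_lip in the frame of hopper_mouth below 0.03 m and horizontal distance between tray_lip and hopper_mouth below 0.066 m and distance between each of cylinder_1, cylinder_2, cylinder_3, cylinder_4, cylinder_5 and tray below 0.07 m and z of each of cylinder_1, cylinder_2, cylinder_3, cylinder_4, cylinder_5 in the frame of tray above 0.003 m), for 0.2 s.
2. the tray is tipped (30 degrees or more) with its lip over the mouth, less than 70 mm above it, and all five cylinders are in the hopper (angle between tray's own z axis and vertical above 0.52 rad and z of tray_lip in the frame of hopper_mouth below 0.07 m and horizontal distance between each of tray_lip, cylinder_1, cylinder_2, cylinder_3, cylinder_4, cylinder_5 and hopper_mouth below 0.066 m and z of cylinder_1 in the frame of hopper_mouth between -0.085 and 0 m and z of cylinder_2 in the frame of hopper_mouth between -0.085 and 0 m and z of cylinder_3 in the frame of hopper_mouth between -0.085 and 0 m and z of cylinder_4 in the frame of hopper_mouth between -0.085 and 0 m and z of cylinder_5 in the frame of hopper_mouth between -0.085 and 0 m), for 0.1 s.
At the end, for the whole second after the job is handed in: all five cylinders lie at rest in the hopper, their centres below its rim; the empty tray stands flat (within 3.4 degrees) and at rest on the mat, its centre within 70 mm along and 45 mm across of the mat's centre (horizontal distance between each of cylinder_1, cylinder_2, cylinder_3, cylinder_4, cylinder_5 and hopper_mouth below 0.066 m and z of cylinder_1 in the frame of hopper_mouth between -0.085 and 0 m and z of cylinder_2 in the frame of hopper_mouth between -0.085 and 0 m and z of cylinder_3 in the frame of hopper_mouth between -0.085 and 0 m and z of cylinder_4 in the frame of hopper_mouth between -0.085 and 0 m and z of cylinder_5 in the frame of hopper_mouth between -0.085 and 0 m and linear speed of each of cylinder_1, cylinder_2, cylinder_3, cylinder_4, cylinder_5 below 0.02 m/s and angle between tray's own z axis and vertical below 0.06 rad and height (world z) of tray between 0.002 and 0.008 m and linear speed of tray below 0.01 m/s and x of tray in the frame of tray_mat between -0.07 and 0.07 m and y of tray in the frame of tray_mat between -0.045 and 0.045 m); the robot touches nothing.
It fails at once if the tray presses on the hopper with more than 25 N (contact force between tray and hopper above 25 N).
It fails at once if the jar, dropper bottle or timer is moved more than 20 mm or knocked over (distance of any of open_jar, dropper_bottle, lab_timer from where it was at the start of the episode above 0.02 m or angle between any of open_jar, dropper_bottle, lab_timer's own z axis and vertical above 0.5 rad).
It also fails if it takes over 64 s, if anything falls off the work surface, if the arm or the gripper's body presses on something with over 40 N, if the wrist force passes 120 N, or if a joint passes its speed limit or range.

## Working session

There is one attempt and no reset: what is moved stays moved. The work goes in short steps, Python scripts to look and compute and a tool call to move; the robot and the scene stay as the last step left them, time stands still between calls to the robot, and variables do not carry over. Pictures are saved under pics/ and viewed, and the job is handed in when it is done.

Besides the shell and the picture viewer there is one more tool, called after "Emit:" as name(argument=value, ...), one argument or row to a line, values as JSON. move_arm: Moves the arm, as the interface text tells. Its arguments: {"type":"object","properties":{"slide":{"type":"array"},"angular":{"type":"array"},"hand":{"type":"array"},"force":{"type":"number"}},"required":["slide","angular","hand"]}

```bash
mkdir -p pics
cat > h.py <<'E'
import numpy as np, cv2
from rig import r
def grab(n,save):
    f=r.grab_frame(n); cv2.imwrite('pics/'+save+'.png',f['pixels'][:,:,::-1]); np.savez('pics/'+save+'.npz',**f); return f
def world(f):
    "world XYZ per pixel from range image"
    K=f['mtx'];h,w=f['range_z'].shape;k=float(f['k1'])
    v,u=np.mgrid[:h,:w]
    xd=(u-K[0,2])/K[0,0];yd=(v-K[1,2])/K[1,1]
    x,y=xd.copy(),yd.copy()
    for _ in range(10):
        s=1+k*(x*x+y*y);x=xd/s;y=yd/s
    z=f['range_z'].astype(float)
    P=np.stack([x*z,y*z,z],-1)
    R,_=cv2.Rodrigues(np.array(f['rvec'],float));t=np.array(f['tvec'],float).ravel()
    W=(P-t)@R
    W[z==0]=np.nan
    return W
E
python3 - <<'E'
from h import *
for n in('side','top','wrist'):
    f=grab(n,n+'0'); print(n,f['tvec'],f['rvec'],f['k1'],(f['range_z']>0).mean())
print(r.sense())
E
```

```text
side [460.52450393 320.88254798 841.58465241] [ 0.9608647  -2.55374564  0.95457066] -0.15214559816981782 0.9959564208984375
top [ 85.51529529 584.14141197 863.80128328] [ 2.13868496 -2.09224565  0.13066064] -0.0730029207528187 0.9960530598958334
wrist [-624.0029212   -38.36568165  380.09877833] [-2.34759766  1.68388958  0.25313261] -0.060248265139952316 0.9960683186848959
{'clock': 0.15, 'qpos': array([-1.24740221e+00,  3.53501675e-01,  1.63392961e+00, -1.65866067e-06,
        1.15520783e+00, -2.38150975e-03]), 'qvel': array([ 1.48973055e-05, -1.32951128e-03,  5.52676764e-08,  4.95451773e-04,
       -9.08558171e-04, -9.40759100e-04]), 'joint_efforts': array([ 3.30308321e-04, -6.05631423e+01, -3.42337918e+01, -2.16944650e-04,
        6.17764599e-03,  3.29030900e-05]), 'eef_pos': array([ 199.93565534, -591.8183834 ,  255.74067041]), 'tcp_rot': array([-3.14054620e+00, -9.75369602e-07,  3.25776298e-01]), 'contact_force': array([ 0.11416366, -0.20572533,  0.61489981]), 'wrist_torque': array([ 0.03130273, -0.00430956, -0.03359349]), 'opening': 0.9969461035764631}
```

View pics/top0.png

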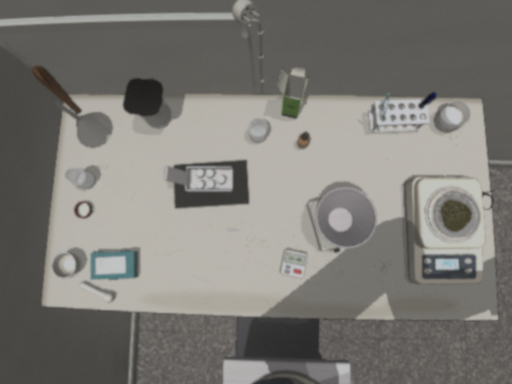

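View pics/side0.png

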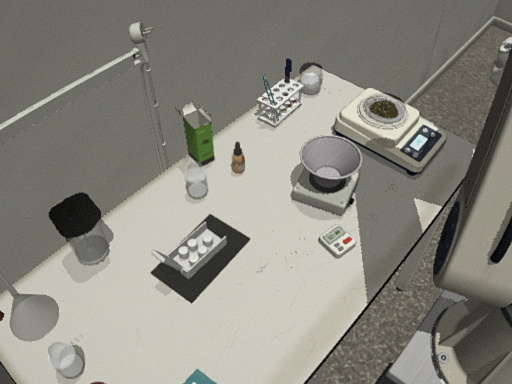

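Run:
```python
from h import *
for n,px in (('top',[(275,370),(175,175),(195,180),(210,172),(232,180),(210,195),(345,215),(258,132),(303,140),(293,263),(240,165),(320,350),(175,207),(248,203)]),('side',[(180,254),(330,180),(337,241)])):
    f=dict(np.load(f'pics/{n}0.npz')); W=world(f)
    for p in px: print(n,p,W[p[1],p[0]].round(0))
f=dict(np.load('pics/top0.npz'));W=world(f)
img=f['pixels']
# upscaled crops
cv2.imwrite('pics/c1.png',cv2.resize(img[140:230,150:270,::-1],None,fx=6,fy=6,interpolation=cv2.INTER_CUBIC))
g=dict(np.load('pics/side0.npz'))['pixels']
cv2.imwrite('pics/c2.png',cv2.resize(g[205:305,140:260,::-1],None,fx=6,fy=6,interpolation=cv2.INTER_CUBIC))
# mat: black, near z=0
hsv=cv2.cvtColor(img,cv2.COLOR_RGB2HSV)
m=((hsv[...,2]<70)&(abs(W[...,2])<20)).astype(np.uint8); m[:, :150]=0;m[:,270:]=0;m[:140]=0;m[230:]=0
c=max(cv2.findContours(m,0,2)[0],key=cv2.contourArea)[:,0]
P=W[c[:,1],c[:,0]];P=P[~np.isnan(P).any(1)]
print('mat',cv2.minAreaRect(P[:,:2].astype(np.float32)),np.median(P[:,2]))
# rim of hopper
m=(W[...,2]>112)&(W[...,2]<126); m[:, :300]=0;m[:,385:]=0;m[:175]=0;m[255:]=0
P=W[m];print('hop',len(P),cv2.fitEllipse(P[:,:2].astype(np.float32)),cv2.minEnclosingCircle(P[:,:2].astype(np.float32)),P[:,2].max())
# tray walls
m=(W[...,2]>22)&(W[...,2]<40);m[:, :165]=0;m[:,250:]=0;m[:155]=0;m[212:]=0
P=W[m];print('tray',len(P),cv2.minAreaRect(P[:,:2].astype(np.float32)))
m=(W[...,2]>60)&(W[...,2]<120);m[:, :155]=0;m[:,250:]=0;m[:155]=0;m[212:]=0
P=W[m];print('handle',len(P),cv2.minAreaRect(P[:,:2].astype(np.float32)),P.mean(0),P[:,2].max())
```

```text
top (275, 370) [127.  29.   1.]
top (175, 175) [602. 287.  77.]
top (195, 180) [604. 251.   5.]
top (210, 172) [622. 208.  25.]
top (232, 180) [605. 151.   5.]
top (210, 195) [564. 208.   3.]
top (345, 215) [ 514. -136.   52.]
top (258, 132) [716.  83.  78.]
top (303, 140) [701. -32.  61.]
top (293, 263) [393. -11.  20.]
top (240, 165) [647. 131.   3.]
top (320, 350) [ -27. -197. -770.]
top (175, 207) [530. 301.   3.]
top (248, 203) [545. 107.   5.]
side (180, 254) [618. 245.  26.]
side (330, 180) [467. -74. 105.]
side (337, 241) [388.  -6.  20.]
mat ((594.9893798828125, 208.22869873046875), (111.63774871826172, 190.94827270507812), 4.861047267913818) 4.045894359380373
hop 597 ((503.3458251953125, -123.1579818725586), (132.67037963867188, 133.90003967285156), 12.291296005249023) ((503.0300598144531, -123.85066223144531), 70.81639862060547) 123.49476983989311
tray 472 ((602.9360961914062, 212.09829711914062), (63.29230880737305, 121.33995056152344), 0.9717642068862915)
handle 233 ((601.9544067382812, 291.8973388671875), (35.5706787109375, 32.94679641723633), 0.5333301424980164) [601.26646462 292.02679299  86.38366386] 106.66721055726852
```

View pics/c1.png

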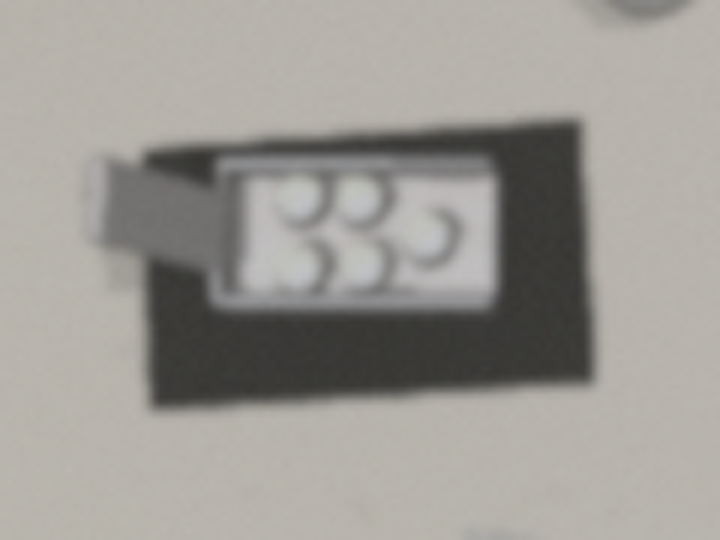

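View pics/c2.png

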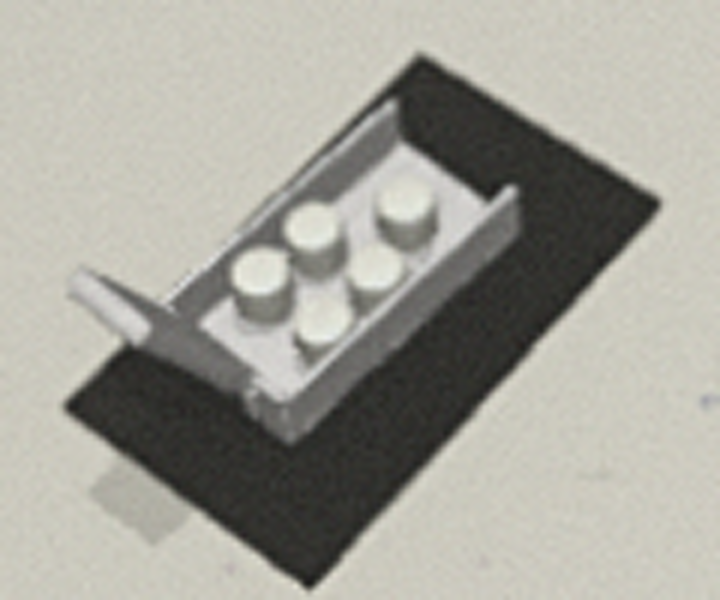

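View pics/wrist0.png

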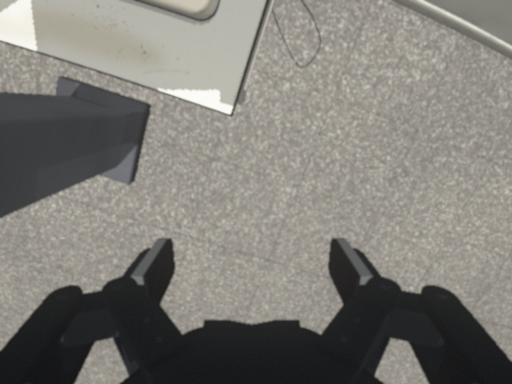

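Run:
```python
from scipy.spatial.transform import Rotation as R
E=R.from_euler
print((E('z',.017)*E('x',-.436)*E('z',-.326)).as_rotvec())
```

```text
[-0.43129576 -0.07470104 -0.30407396]
```

Emit:
move_arm(
  slide=[
    [20, 48, 8],
    [20, 48, 8],
    [20, 48, 8],
    [20, 48, 8],
    [20, 48, 8],
    [20, 48, 8],
    [20, 48, 8],
    [20, 48, 8],
    [40.1, 96.5, 1],
    [40.1, 96.5, 1],
    [40.1, 96.5, 1],
    [40.1, 96.5, 1],
    [40.1, 96.5, 1],
    [40.1, 96.5, 1],
    [40.1, 96.5, 1],
    [40.1, 96.5, 1],
    [40.1, 96.5, 1],
    [40.1, 96.5, 1],
    [40.1, 96.5, 1],
    [40.1, 96.5, 1],
  ],
  angular=[
    [-0.2, -0.03, -0.15],
    [-0.2, -0.03, -0.15],
    [-0.2, -0.03, -0.15],
    [-0.2, -0.03, -0.15],
    [-0.2, -0.03, -0.15],
    [-0.2, -0.03, -0.15],
    [-0.2, -0.03, -0.15],
    [-0.2, -0.03, -0.15],
    [-0.431, -0.075, -0.304],
    [-0.431, -0.075, -0.304],
    [-0.431, -0.075, -0.304],
    [-0.431, -0.075, -0.304],
    [-0.431, -0.075, -0.304],
    [-0.431, -0.075, -0.304],
    [-0.431, -0.075, -0.304],
    [-0.431, -0.075, -0.304],
    [-0.431, -0.075, -0.304],
    [-0.431, -0.075, -0.304],
    [-0.431, -0.075, -0.304],
    [-0.431, -0.075, -0.304],
  ],
  hand=[1, 1, 1, 1, 1, 1, 1, 1, 1, 1, 1, 1, 1, 1, 1, 1, 1, 1, 1, 1],
)

```text
clock: 2.65
eef_pos: [600.7, 372.1, 265.9]
tcp_rot: [2.705, 0.0, 0.017]
contact_force: [-0.8, 0.1, 0.6]
opening: 1.001
```

Run:
```python
from h import *
f=grab('wrist','w1');W=world(f)
print(r.sense()['qpos'].round(2))
B=lambda z0,z1:(W[...,2]>z0)&(W[...,2]<z1)&(W[...,0]>540)&(W[...,0]<660)&(W[...,1]>130)&(W[...,1]<330)
for z0,z1 in((24,36),(45,65),(65,85),(85,110)):
    P=W[B(z0,z1)]
    if len(P)>5: print(z0,len(P),cv2.minAreaRect(P[:,:2].astype(np.float32)),P.mean(0).round(1))
```

```text
[ 0.7   0.62  1.25 -0.33  1.56  2.31]
24 1255 ((605.3259887695312, 212.46157836914062), (64.45245361328125, 125.21243286132812), 1.1689708232879639) [606.1 217.3  30.4]
45 19 ((621.4082641601562, 281.57293701171875), (1.2632358074188232, 13.654801368713379), 3.5163254737854004) [621.6 281.3  54.6]
65 22 ((620.8150634765625, 290.8928527832031), (1.9823743104934692, 14.116057395935059), 0.24011537432670593) [621.3 290.2  74. ]
85 294 ((605.1310424804688, 303.4545593261719), (16.095094680786133, 36.85577392578125), 76.009765625) [605.9 304.1 103.8]
```

View pics/w1.png

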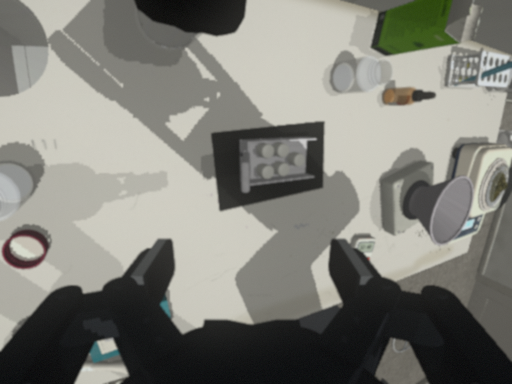

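Emit:
move_arm(
  slide=[
    [0.2, 0.0, -2],
    [0.2, -2, -6],
    [0.2, -4, -10],
    [0.2, -5.4, -13.5],
    [0.2, -6.4, -15.5],
    [0.2, -7.0, -16.7],
    [0.2, -7.3, -17.5],
    [0.2, -7.3, -17.5],
    [0.2, -7.3, -17.5],
    [0.2, -7.3, -17.5],
    [0.2, -7.3, -17.5],
    [0.2, -7.3, -17.5],
    [0.2, -7.3, -17.5],
    [0.2, -7.3, -17.5],
    [0.2, -7.3, -17.5],
  ],
  angular=[
    [0, 0, 0],
    [0, 0, 0],
    [0, 0, 0],
    [0, 0, 0],
    [0, 0, 0],
    [0, 0, 0],
    [0, 0, 0],
    [0, 0, 0],
    [0, 0, 0],
    [0, 0, 0],
    [0, 0, 0],
    [0, 0, 0],
    [0, 0, 0],
    [0, 0, 0],
    [0, 0, 0],
  ],
  hand=[1, 1, 1, 1, 1, 1, 1, 1, 0.2, -0.2, -0.5, -0.8, -0.9, -0.9, -0.9],
  force=70,
)

```text
clock: 4.58
eef_pos: [603.2, 299.6, 91.8]
tcp_rot: [2.705, -0.001, 0.017]
contact_force: [-0.2, -2.7, 6.1]
opening: 0.11
```

Run:
```python
from h import *
print(r.sense()['opening'],r.sense()['contact_force'],r.sense()['wrist_torque'])
f=grab('side','s2'); g=f['pixels']
cv2.imwrite('pics/c3.png',cv2.resize(g[165:305,120:280,::-1],None,fx=4,fy=4,interpolation=cv2.INTER_CUBIC))
```

```text
0.10966096067403387 [-0.15695488 -2.66152292  6.1227652 ] [-0.60553522  0.11790167 -0.01599875]
```

View pics/c3.png

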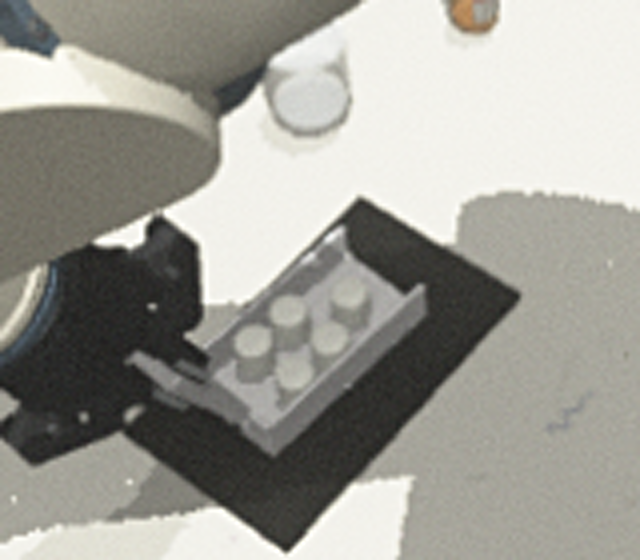

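Emit:
move_arm(
  slide=[
    [0, 0, 0.3],
    [0, 0, 0.8],
    [0, 0, 1.6],
    [0, 0, 2.8],
    [0, 0, 4.3],
    [0, 0, 6.0],
    [0, 0, 7.8],
    [0, 0, 9.6],
    [0, 0, 11.4],
    [0, 0, 13.0],
    [0, 0, 14.4],
    [0, 0, 15.5],
    [0, 0, 16.4],
    [0, 0, 16.9],
    [0, 0, 17],
    [0, 0, 17],
  ],
  angular=[
    [0, 0, 0],
    [0, 0, 0],
    [-0.01, 0, 0],
    [-0.02, 0, 0],
    [-0.03, 0, 0],
    [-0.04, 0, 0],
    [-0.05, 0, 0],
    [-0.05, 0, 0],
    [-0.05, 0, 0],
    [-0.05, 0, 0],
    [-0.05, 0, 0],
    [-0.05, 0, 0],
    [-0.05, 0, 0],
    [-0.05, 0, 0],
    [-0.05, 0, 0],
    [-0.05, 0, 0],
  ],
  hand=[-0.9, -0.9, -0.9, -0.9, -0.9, -0.9, -0.9, -0.9, -0.9, -0.9, -0.9, -0.9, -0.9, -0.9, -0.9, -0.9],
)

```text
clock: 6.62
eef_pos: [602.9, 299.8, 260.9]
tcp_rot: [2.656, 0.001, 0.017]
contact_force: [0.8, 0.2, -2.7]
opening: 0.111
```

```bash
cat >> h.py <<'E'
def tray(f,box,W=None):
    "side-wall/rim pixels printed: points in box"
    W=world(f) if W is None else W
    b=box; return W[(W[...,0]>b[0])&(W[...,0]<b[1])&(W[...,1]>b[2])&(W[...,1]<b[3])&(W[...,2]>b[4])&(W[...,2]<b[5])]
E
python3 - <<'E'
from h import *
print(r.sense()['contact_force'],r.sense()['wrist_torque'])
f=grab('side','s3'); g=f['pixels']
cv2.imwrite('pics/c4.png',cv2.resize(g[105:305,120:320,::-1],None,fx=3,fy=3,interpolation=cv2.INTER_CUBIC))
P=tray(f,(560,645,140,290,150,240))
# slope of points in y-z: floor/wall upper envelopes
for y in range(145,285,10):
    q=P[abs(P[:,1]-y)<5]
    if len(q): print(y,np.percentile(q[:,2],[2,50,98]).round(0),q[:,0].min().round(),q[:,0].max().round(),len(q))
E
```

```text
[ 0.81540912  0.23441034 -2.74489028] [ 0.65988909  0.06680393 -0.00640586]
145 [180. 183. 206.] 574.0 638.0 46
155 [180. 184. 207.] 573.0 638.0 150
165 [180. 193. 207.] 572.0 638.0 120
175 [180. 196. 207.] 572.0 637.0 176
185 [179. 193. 206.] 572.0 638.0 180
195 [182. 201. 206.] 573.0 636.0 104
205 [180. 200. 205.] 572.0 635.0 214
215 [178. 195. 205.] 572.0 635.0 162
225 [179. 200. 204.] 572.0 636.0 171
235 [177. 195. 204.] 572.0 636.0 276
245 [177. 180. 203.] 571.0 638.0 193
255 [177. 189. 203.] 570.0 636.0 93
265 [177. 195. 213.] 570.0 619.0 118
275 [193. 218. 232.] 584.0 615.0 50
```

View pics/c4.png

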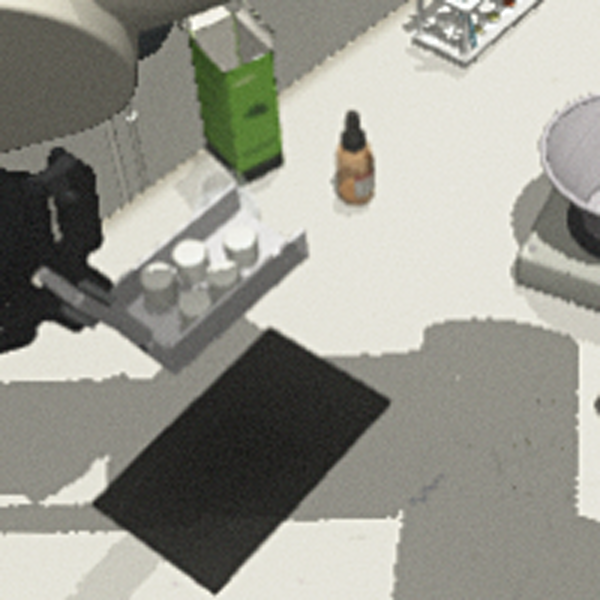

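Emit:
move_arm(
  slide=[
    [0, -0.05, 0],
    [-0.1, -0.3, 0],
    [-0.36, -0.83, 0],
    [-0.78, -1.8, 0],
    [-1.38, -3.19, 0],
    [-2.14, -4.95, 0],
    [-3.05, -7.06, 0],
    [-4.05, -9.36, 0],
    [-5.1, -11.8, 0],
    [-6.15, -14.24, 0],
    [-7.15, -16.54, 0],
    [-8.06, -18.65, 0],
    [-8.82, -20.41, 0],
    [-9.42, -21.8, 0],
    [-9.84, -22.77, 0],
    [-10.1, -23.3, 0],
    [-10.2, -23.55, 0],
    [-10.2, -23.6, 0],
    [-10.2, -23.6, 0],
  ],
  angular=[
    [0, 0, 0],
    [0, 0, 0],
    [0, 0, 0],
    [0, 0, 0],
    [0, 0, 0],
    [0, 0, 0],
    [0, 0, 0],
    [0, 0, 0],
    [0, 0, 0],
    [0, 0, 0],
    [0, 0, 0],
    [0, 0, 0],
    [0, 0, 0],
    [0, 0, 0],
    [0, 0, 0],
    [0, 0, 0],
    [0, 0, 0],
    [0, 0, 0],
    [0, 0, 0],
  ],
  hand=[-0.9, -0.9, -0.9, -0.9, -0.9, -0.9, -0.9, -0.9, -0.9, -0.9, -0.9, -0.9, -0.9, -0.9, -0.9, -0.9, -0.9, -0.9, -0.9],
)

```text
clock: 9.05
eef_pos: [501.3, 64.2, 261.2]
tcp_rot: [2.656, 0.0, 0.017]
contact_force: [0.1, -0.6, -2.7]
opening: 0.109
```

Run:
```python
from h import *
s=r.sense();print(s['contact_force'],s['wrist_torque'],s['qpos'].round(2))
for n in('side','top'):
    f=grab(n,n[0]+'4'); g=f['pixels']
    x0,y0=((240,90) if n=='side' else (250,130))
    cv2.imwrite(f'pics/c5{n}.png',cv2.resize(g[y0:y0+150,x0:x0+150,::-1],None,fx=4,fy=4,interpolation=cv2.INTER_CUBIC))
    P=tray(f,(450,560,-120,60,160,220))
    print(n,len(P))
    for y in range(-110,60,10):
        q=P[abs(P[:,1]-y)<5]
        if len(q)>3: print(y,np.percentile(q[:,2],[2,50,98]).round(0),q[:,0].min().round(),q[:,0].max().round(),len(q))
    P=tray(f,(420,590,-215,-30,110,135))
    print('rim',len(P),cv2.minEnclosingCircle(P[:,:2].astype(np.float32)) if len(P) else 0,np.percentile(P[:,2],[50,95]))
```

```text
[ 0.09892554 -0.57088521 -2.74307956] [0.64478369 0.05225201 0.02837644] [ 0.4   0.26  1.84 -0.47  1.27  2.15]
side 1484
-90 [181. 184. 208.] 471.0 534.0 44
-80 [180. 185. 208.] 471.0 536.0 96
-70 [180. 189. 209.] 470.0 535.0 92
-60 [180. 195. 208.] 470.0 535.0 120
-50 [180. 198. 207.] 470.0 534.0 117
-40 [182. 201. 207.] 470.0 534.0 87
-30 [181. 201. 206.] 469.0 535.0 158
-20 [178. 196. 205.] 470.0 534.0 146
-10 [177. 200. 205.] 470.0 534.0 142
0 [177. 192. 203.] 470.0 524.0 182
10 [176. 187. 204.] 469.0 502.0 41
20 [178. 193. 204.] 469.0 473.0 33
30 [175. 187. 205.] 469.0 533.0 148
40 [187. 197. 219.] 483.0 517.0 73
50 [215. 216. 219.] 486.0 495.0 5
rim 407 ((503.12896728515625, -123.89230346679688), 71.95523071289062) [117.06711098 120.55198984]
top 1839
-90 [181. 183. 207.] 473.0 532.0 39
-80 [181. 184. 209.] 473.0 535.0 146
-70 [180. 183. 208.] 472.0 534.0 136
-60 [180. 184. 208.] 472.0 534.0 149
-50 [179. 183. 207.] 472.0 534.0 158
-40 [179. 184. 207.] 470.0 534.0 130
-30 [179. 202. 206.] 470.0 534.0 161
-20 [178. 182. 206.] 470.0 534.0 162
-10 [177. 201. 206.] 470.0 534.0 148
0 [177. 198. 205.] 470.0 533.0 158
10 [177. 179. 204.] 469.0 534.0 158
20 [176. 179. 204.] 469.0 533.0 156
30 [176. 203. 214.] 469.0 533.0 123
40 [195. 216. 219.] 482.0 498.0 15
rim 587 ((503.3901672363281, -124.15219116210938), 70.46969604492188) [117.61217748 121.22220208]
```

View pics/c5side.png

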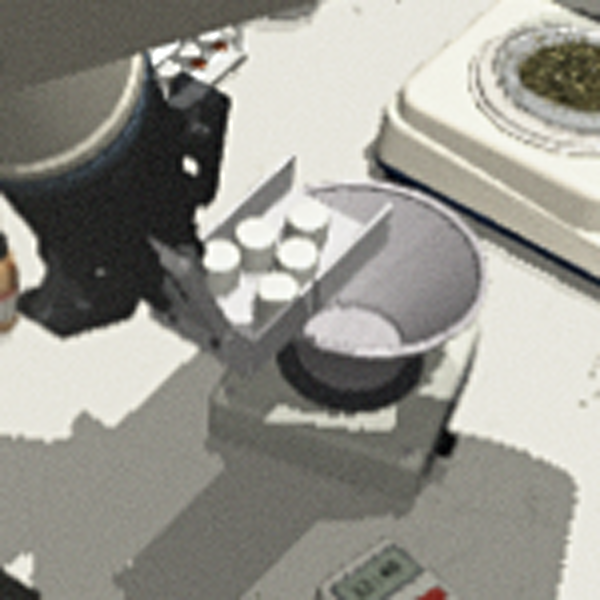

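View pics/c5top.png

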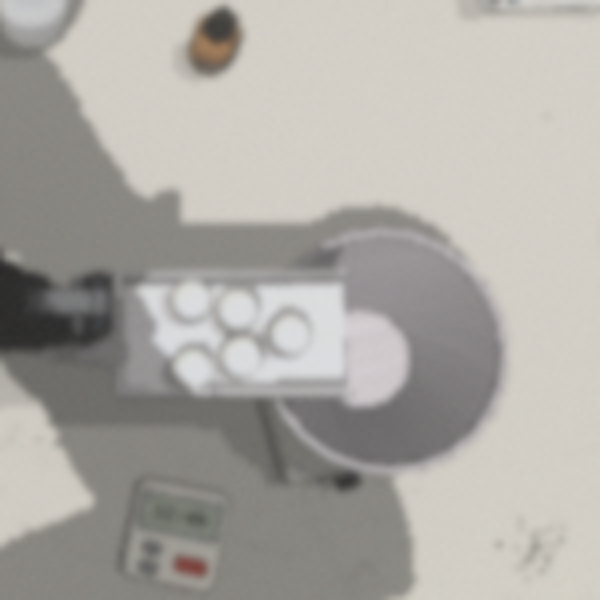

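Emit:
move_arm(
  slide=[
    [0, 0, -0.2],
    [0, 0, -0.6],
    [0, 0, -1.2],
    [0, 0, -1.9],
    [0, 0, -2.7],
    [0, 0, -3.5],
    [0, 0, -4.1],
    [0, 0, -4.5],
    [0, 0, -4.8],
    [0, 0, -5.0],
    [0, 0, -5.1],
    [0, 0, -5.2],
    [0, 0, -5.2],
  ],
  angular=[
    [0, 0, 0],
    [0, 0, 0],
    [0, 0, 0],
    [0, 0, 0],
    [0, 0, 0],
    [0, 0, 0],
    [0, 0, 0],
    [0, 0, 0],
    [0, 0, 0],
    [0, 0, 0],
    [0, 0, 0],
    [0, 0, 0],
    [0, 0, 0],
  ],
  hand=[-0.9, -0.9, -0.9, -0.9, -0.9, -0.9, -0.9, -0.9, -0.9, -0.9, -0.9, -0.9, -0.9],
)

```text
clock: 10.78
eef_pos: [501.1, 63.9, 209.3]
tcp_rot: [2.656, 0.0, 0.017]
contact_force: [-0.0, 0.7, -2.0]
opening: 0.108
```

Emit:
move_arm(
  slide=[
    [0, 0, -0.1],
    [0, 0, -0.2],
    [0, 0, -0.25],
    [0, 0, -0.25],
  ],
  angular=[
    [0, 0, 0],
    [0, 0, 0],
    [0, 0, 0],
    [0, 0, 0],
  ],
  hand=[-0.9, -0.9, -0.9, -0.9],
)

```text
clock: 11.28
eef_pos: [501.0, 63.9, 206.7]
tcp_rot: [2.656, 0.001, 0.017]
contact_force: [-0.7, -0.9, -2.6]
opening: 0.106
```

Run:
```python
from h import *
s=r.sense();print(s['contact_force'],s['wrist_torque'])
f=grab('side','s5');P=tray(f,(450,560,-120,60,115,165))
for y in range(-100,40,15):
    q=P[abs(P[:,1]-y)<7]
    if len(q)>3: print(y,np.percentile(q[:,2],[2,50,98]).round(0),len(q))
```

```text
[-0.72089389 -0.88424103 -2.64673663] [ 0.59978382  0.04222525 -0.0202869 ]
-85 [118. 130. 153.] 125
-70 [117. 129. 154.] 150
-55 [125. 144. 153.] 167
-40 [126. 146. 153.] 131
-25 [125. 144. 152.] 201
-10 [122. 145. 151.] 206
5 [122. 130. 149.] 146
20 [124. 139. 148.] 38
35 [121. 137. 158.] 147
```

Emit:
move_arm(
  slide=[
    [0, 0, -0.1],
    [0, 0, -0.15],
    [0, 0, -0.15],
  ],
  angular=[
    [0, 0, 0],
    [0, 0, 0],
    [0, 0, 0],
  ],
  hand=[-0.9, -0.9, -0.9],
)

```text
clock: 11.7
eef_pos: [501.0, 63.9, 205.2]
tcp_rot: [2.656, 0.001, 0.017]
contact_force: [0.2, -0.2, -3.0]
opening: 0.107
```

Emit:
move_arm(
  slide=[
    [0, 0, -0.1],
    [0, 0, -0.1],
    [0, 0, -0.1],
  ],
  angular=[
    [0, 0, 0],
    [0, 0, 0],
    [0, 0, 0],
  ],
  hand=[-0.9, -0.9, -0.9],
)

```text
clock: 12.08
eef_pos: [501.1, 63.9, 204.3]
tcp_rot: [2.656, 0.0, 0.017]
contact_force: [0.4, -0.3, -2.7]
opening: 0.109
```

Emit:
move_arm(
  slide=[
    [0, 0, -0.1],
    [0, 0, -0.1],
    [0, 0, -0.1],
  ],
  angular=[
    [0, 0, 0],
    [0, 0, 0],
    [0, 0, 0],
  ],
  hand=[-0.9, -0.9, -0.9],
)

```text
clock: 12.45
eef_pos: [501.0, 63.9, 203.3]
tcp_rot: [2.656, 0.0, 0.017]
contact_force: [0.5, 0.1, -2.1]
opening: 0.107
```

Run:
```python
from h import *
s=r.sense();print(s['contact_force'],s['wrist_torque'])
```

```text
[ 0.45626765  0.0940412  -2.12991288] [ 0.62724397  0.01782007 -0.01793304]
```

Emit:
move_arm(
  slide=[
    [0, 0, -0.1],
    [0, 0, -0.1],
    [0, 0, -0.1],
  ],
  angular=[
    [0, 0, 0],
    [0, 0, 0],
    [0, 0, 0],
  ],
  hand=[-0.9, -0.9, -0.9],
)

```text
clock: 12.82
eef_pos: [501.0, 63.9, 202.3]
tcp_rot: [2.656, 0.001, 0.017]
contact_force: [0.1, 0.2, -2.1]
opening: 0.112
```

Run:
```python
from h import *
s=r.sense();print(s['contact_force'],s['wrist_torque'])
```

```text
[ 0.09543667  0.22003082 -2.10559881] [0.58371163 0.04016171 0.03201266]
```

Emit:
move_arm(
  slide=[
    [0, 0, -0.1],
    [0, 0, -0.1],
    [0, 0, -0.1],
  ],
  angular=[
    [0, 0, 0],
    [0, 0, 0],
    [0, 0, 0],
  ],
  hand=[-0.9, -0.9, -0.9],
)

```text
clock: 13.2
eef_pos: [501.2, 64.0, 201.5]
tcp_rot: [2.656, 0.0, 0.017]
contact_force: [-0.3, 3.3, 1.5]
opening: 0.105
```

Run:
```python
from h import *
s=r.sense();print(s['contact_force'],s['wrist_torque'])
```

```text
[-0.29191916  3.31198471  1.46092016] [ 0.349072    0.13960711 -0.11834134]
```

Emit:
move_arm(
  slide=[
    [0, 0, -0.03],
    [0, 0, -0.03],
    [0, 0, -0.03],
  ],
  angular=[
    [0, 0, 0],
    [0, 0, 0],
    [0, 0, 0],
  ],
  hand=[-0.9, -0.9, -0.9],
)

```text
clock: 13.58
eef_pos: [501.3, 64.1, 201.3]
tcp_rot: [2.656, -0.0, 0.017]
contact_force: [-2.2, 5.3, 5.4]
opening: 0.105
```

Run:
```python
from h import *
s=r.sense();print(s['contact_force'],s['wrist_torque'])
f=grab('side','s6');g=f['pixels']
cv2.imwrite('pics/c6.png',cv2.resize(g[90:240,240:390,::-1],None,fx=4,fy=4,interpolation=cv2.INTER_CUBIC))
P=tray(f,(450,560,-120,60,115,165))
for y in range(-100,40,15):
    q=P[abs(P[:,1]-y)<7]
    if len(q)>3: print(y,np.percentile(q[:,2],[2,50,98]).round(0),len(q))
p=np.array([15.28,8.05])
for i in range(1,20):
    t=min(.95,.05*i+.0); a=min(1,i/4)
    c,s=np.cos(t),np.sin(t)
    d=np.array([c*p[0]-s*p[1],s*p[0]+c*p[1]])-p+a*np.array([-.8,1.2])
    print(f'[0, {d[0]:.2f}, {d[1]:.2f}]',end=', ')
```

```text
[-2.242279    5.3385727   5.36642407] [ 0.21293327  0.22751411 -0.22861956]
-85 [118. 124. 150.] 131
-70 [116. 124. 149.] 144
-55 [121. 137. 147.] 154
-40 [122. 141. 147.] 133
-25 [119. 139. 146.] 206
-10 [117. 139. 145.] 226
5 [116. 122. 144.] 126
20 [117. 132. 144.] 33
35 [115. 132. 157.] 138
[0, -0.62, 1.05], [0, -1.28, 2.09], [0, -1.97, 3.09], [0, -2.70, 4.08], [0, -3.27, 4.73], [0, -3.86, 5.36], [0, -4.49, 5.95], [0, -5.14, 6.51], [0, -5.82, 7.04], [0, -6.53, 7.54], [0, -7.26, 8.00], [0, -8.01, 8.42], [0, -8.79, 8.81], [0, -9.58, 9.15], [0, -10.39, 9.46], [0, -11.21, 9.72], [0, -12.04, 9.94], [0, -12.89, 10.12], [0, -13.74, 10.26],
```

View pics/c6.png

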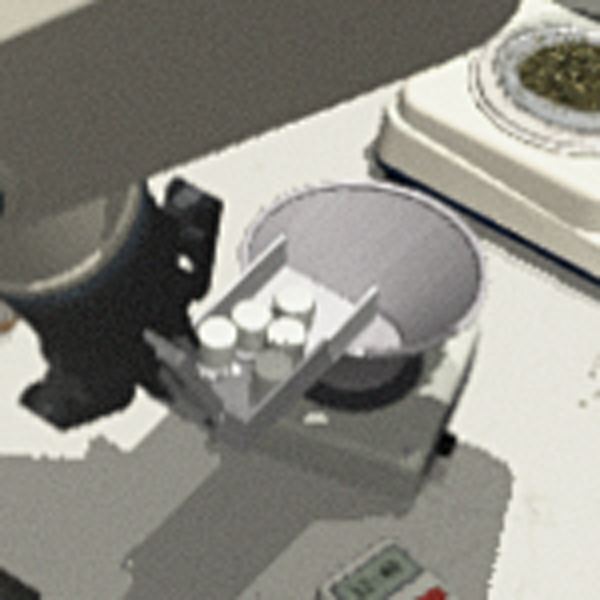

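Contact is about 8–9 N, with all five aboard and the tray within about 3° of level, so I'm tipping now.

Emit:
move_arm(
  slide=[
    [0, 0, 0.5],
    [0, -0.62, 1.05],
    [0, -1.28, 2.09],
    [0, -1.97, 3.09],
    [0, -2.7, 4.08],
    [0, -3.27, 4.73],
    [0, -3.86, 5.36],
    [0, -4.49, 5.95],
    [0, -5.14, 6.51],
    [0, -5.82, 7.04],
    [0, -6.53, 7.54],
    [0, -7.26, 8.0],
    [0, -8.01, 8.42],
    [0, -8.79, 8.81],
    [0, -9.58, 9.15],
    [0, -10.39, 9.46],
    [0, -11.21, 9.72],
    [0, -12.04, 9.94],
    [0, -12.89, 10.12],
    [0, -13.74, 10.26],
  ],
  angular=[
    [0, 0, 0],
    [0.05, 0, 0],
    [0.1, 0, 0],
    [0.15, 0, 0],
    [0.2, 0, 0],
    [0.25, 0, 0],
    [0.3, 0, 0],
    [0.35, 0, 0],
    [0.4, 0, 0],
    [0.45, 0, 0],
    [0.5, 0, 0],
    [0.55, 0, 0],
    [0.6, 0, 0],
    [0.65, 0, 0],
    [0.7, 0, 0],
    [0.75, 0, 0],
    [0.8, 0, 0],
    [0.85, 0, 0],
    [0.9, 0, 0],
    [0.95, 0, 0],
  ],
  hand=[-0.9, -0.9, -0.9, -0.9, -0.9, -0.9, -0.9, -0.9, -0.9, -0.9, -0.9, -0.9, -0.9, -0.9, -0.9, -0.9, -0.9, -0.9, -0.9, -0.9],
)

```text
clock: 16.12
eef_pos: [500.5, -74.1, 303.4]
tcp_rot: [-2.676, -0.013, 0.011]
contact_force: [0.0, 0.4, -0.3]
opening: 0.104
```

Run:
```python
from h import *
s=r.sense();print(s['contact_force'],s['qpos'].round(2))
for n in('side','top'):
    f=grab(n,n[0]+'7'); g=f['pixels']
    x0,y0=((240,90) if n=='side' else (270,140))
    cv2.imwrite(f'pics/c7{n}.png',cv2.resize(g[y0:y0+150,x0:x0+150,::-1],None,fx=4,fy=4,interpolation=cv2.INTER_CUBIC))
```

```text
[ 0.04869291  0.41846514 -0.31175519] [-0.41  0.21  1.79  0.44  1.35  1.  ]
```

View pics/c7side.png

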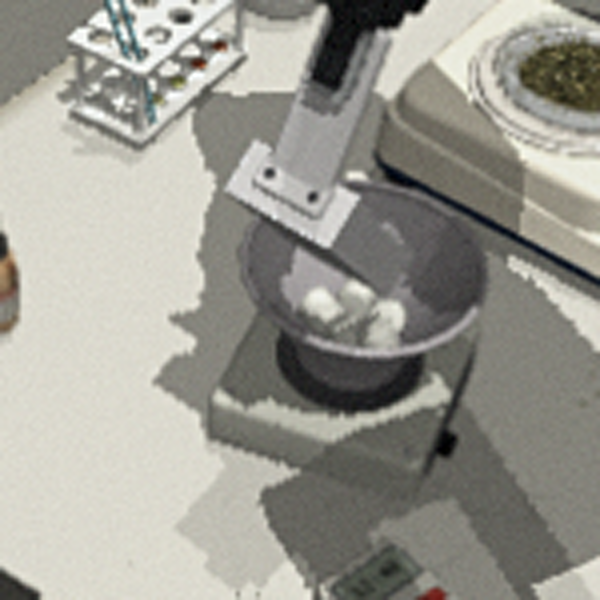

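View pics/c7top.png

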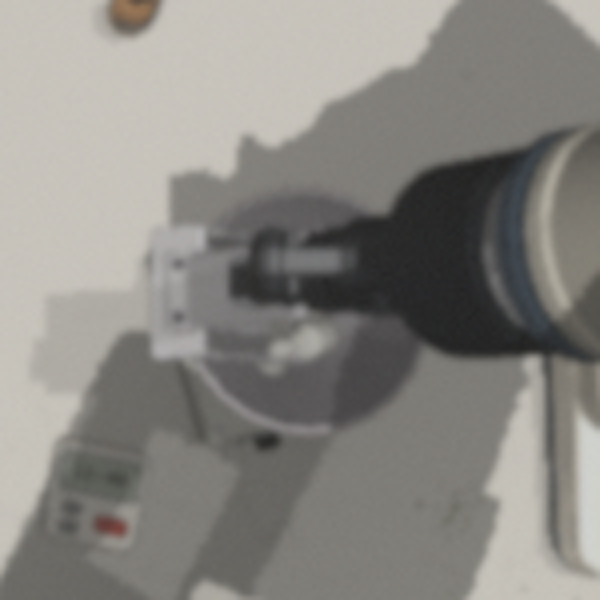

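Emit:
move_arm(
  slide=[
    [0, 0, 0],
    [0, 0, 0],
    [0, 0, 0],
  ],
  angular=[
    [0, 0, 0],
    [0, 0, 0],
    [0, 0, 0],
  ],
  hand=[-0.9, -0.9, -0.9],
)

```text
clock: 16.6
eef_pos: [501.0, -73.0, 303.7]
tcp_rot: [-2.678, -0.014, 0.011]
contact_force: [-0.3, -0.2, -1.1]
opening: 0.105
```

Run:
```python
from h import *
s=r.sense();print(s['contact_force'],s['wrist_torque'])
f=grab('wrist','w8')
f=grab('side','s8'); g=f['pixels']; W=world(f)
cv2.imwrite('pics/c8.png',cv2.resize(g[110:190,290:370,::-1],None,fx=7,fy=7,interpolation=cv2.INTER_CUBIC))
for p in((328,133),(328,135),(320,166),(329,163),(336,171)): print(p,W[p[1],p[0]].round())
```

```text
[-0.34062652 -0.23753255 -1.08087981] [-0.35349745  0.04978166 -0.03405407]
(328, 133) [ 620. -301.   -1.]
(328, 135) [ 548. -177.  119.]
(320, 166) [ 521. -115.   80.]
(329, 163) [ 511. -136.   81.]
(336, 171) [ 480. -119.   89.]
```

View pics/c8.png

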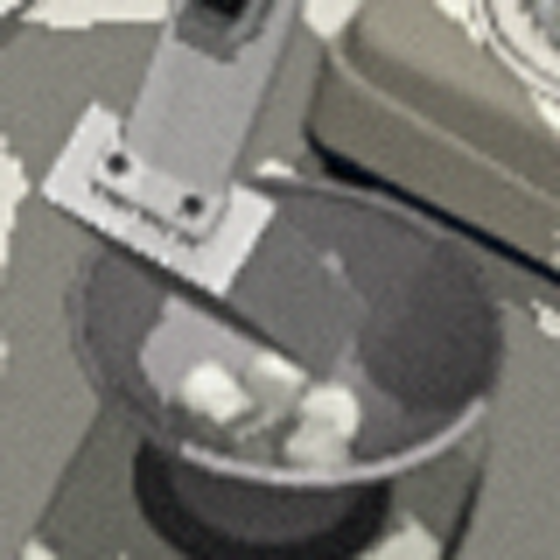

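View pics/w8.png

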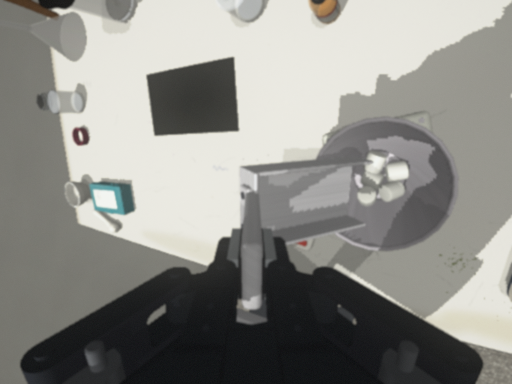

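Run:
```python
from h import *
g=dict(np.load('pics/w8.npz'))['pixels']
cv2.imwrite('pics/c9.png',cv2.resize(g[110:260,310:470,::-1],None,fx=4.5,fy=4,interpolation=cv2.INTER_CUBIC))
```

```text
(no output)
```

View pics/c9.png

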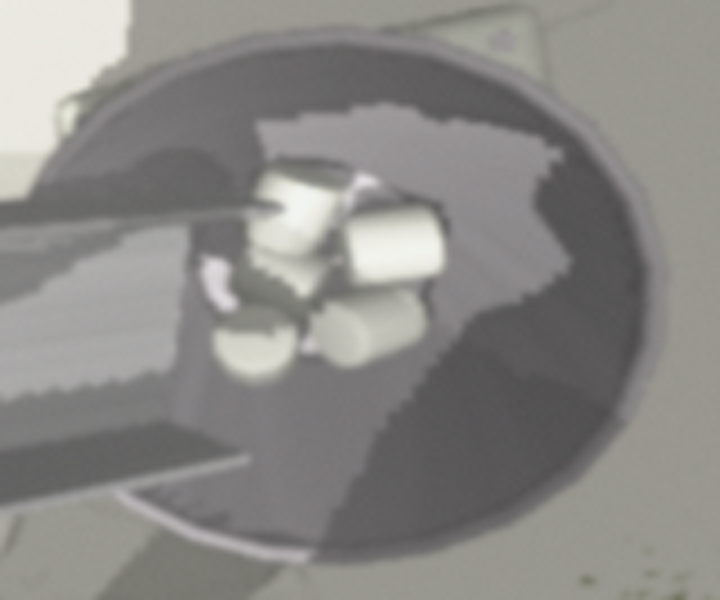

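Emit:
move_arm(
  slide=[
    [0, 0, 1.5],
    [0, 0, 4],
    [0, 0, 6],
    [0.5, 2, 6.5],
    [1.5, 5, 6.5],
    [2.5, 9, 6],
    [3.7, 13.5, 5],
    [5, 18, 3.5],
    [6.2, 22.5, 2],
    [7.3, 27, 0],
    [8.4, 31, -2],
    [9.3, 34, -4],
    [9.9, 36, -5.5],
    [10.2, 37.1, -6.2],
    [10.2, 37.34, -6.23],
    [10.2, 37.34, -6.23],
    [10.2, 37.34, -6.23],
  ],
  angular=[
    [0, 0, 0],
    [0, 0, 0],
    [0, 0, 0],
    [-0.05, 0, 0],
    [-0.13, 0, 0],
    [-0.23, 0, 0],
    [-0.33, 0, 0],
    [-0.43, 0, 0],
    [-0.53, 0, 0],
    [-0.63, 0, 0],
    [-0.73, 0, 0],
    [-0.81, 0, 0],
    [-0.87, 0, 0],
    [-0.9, 0, 0],
    [-0.9, 0, 0],
    [-0.9, 0, 0],
    [-0.9, 0, 0],
  ],
  hand=[-0.9, -0.9, -0.9, -0.9, -0.9, -0.9, -0.9, -0.9, -0.9, -0.9, -0.9, -0.9, -0.9, -0.9, -0.9, -0.9, -0.9],
)

```text
clock: 18.82
eef_pos: [603.4, 298.9, 242.6]
tcp_rot: [2.707, -0.002, 0.016]
contact_force: [0.4, 0.1, -2.1]
opening: 0.106
```

Run:
```python
from h import *
for n in('side','top'):
    f=grab(n,n[0]+'10'); W=world(f)
    P=tray(f,(555,650,140,300,130,200),W)
    for y in range(145,285,20):
        q=P[abs(P[:,1]-y)<10]
        if len(q): print(y,np.percentile(q[:,2],[2,50,98]).round(0),q[:,0].min().round(),q[:,0].max().round(),len(q))
    if n=='top':
        q=P[P[:,2]>160]; print(cv2.minAreaRect(P[:,:2].astype(np.float32)))
        g=f['pixels'];cv2.imwrite('pics/c10.png',cv2.resize(g[140:290,250:400,::-1],None,fx=4,fy=4,interpolation=cv2.INTER_CUBIC))
```

```text
145 [155. 159. 183.] 573.0 637.0 70
165 [155. 159. 183.] 574.0 638.0 310
185 [155. 159. 183.] 573.0 638.0 327
205 [155. 159. 183.] 573.0 638.0 337
225 [155. 159. 183.] 573.0 637.0 354
245 [155. 159. 183.] 572.0 638.0 344
265 [156. 173. 196.] 571.0 635.0 186
145 [155. 158. 181.] 573.0 635.0 48
165 [154. 158. 182.] 573.0 635.0 266
185 [155. 158. 183.] 572.0 635.0 266
205 [155. 158. 183.] 572.0 635.0 262
225 [155. 158. 183.] 572.0 635.0 263
245 [154. 158. 182.] 571.0 634.0 265
265 [155. 171. 198.] 571.0 635.0 337
((603.40283203125, 214.40609741210938), (63.925777435302734, 126.64673614501953), 0.0932101234793663)
```

View pics/c10.png

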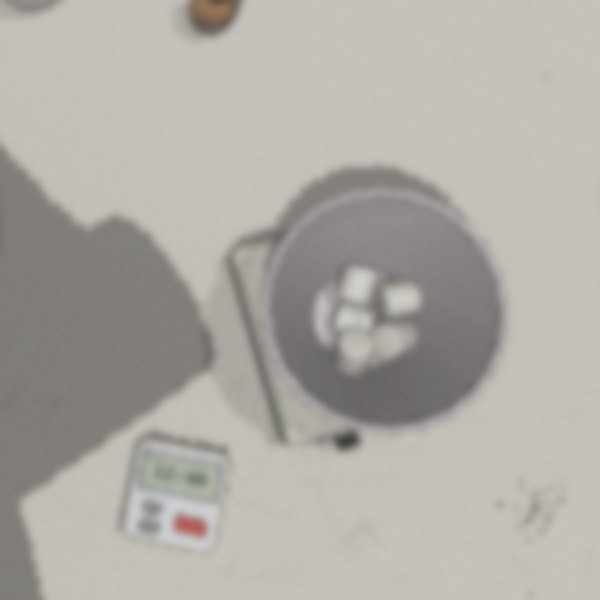

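Emit:
move_arm(
  slide=[
    [0, 0, -0.5],
    [0, 0, -1.7],
    [0, 0, -3.5],
    [0, 0, -5.7],
    [0, 0, -8],
    [0, 0, -10.2],
    [0, 0, -12],
    [0, 0, -13.3],
    [0, 0, -14.1],
    [0, 0, -14.5],
    [0, 0, -14.7],
    [0, 0, -14.8],
    [0, 0, -14.8],
  ],
  angular=[
    [0, 0, 0],
    [0, 0, 0],
    [0, 0, 0],
    [0, 0, 0],
    [0, 0, 0],
    [0, 0, 0],
    [0, 0, 0],
    [0, 0, 0],
    [0, 0, 0],
    [0, 0, 0],
    [0, 0, 0],
    [0, 0, 0],
    [0, 0, 0],
  ],
  hand=[-0.9, -0.9, -0.9, -0.9, -0.9, -0.9, -0.9, -0.9, -0.9, -0.9, -0.9, -0.9, -0.9],
)

```text
clock: 20.55
eef_pos: [603.2, 300.0, 93.6]
tcp_rot: [2.706, -0.001, 0.017]
contact_force: [-0.2, 0.8, -1.5]
opening: 0.105
```

Emit:
move_arm(
  slide=[
    [0, 0, -0.1],
    [0, 0, -0.2],
    [0, 0, -0.2],
  ],
  angular=[
    [0, 0, 0],
    [0, 0, 0],
    [0, 0, 0],
  ],
  hand=[-0.9, -0.9, -0.9],
)

```text
clock: 20.92
eef_pos: [603.2, 300.0, 91.9]
tcp_rot: [2.706, -0.001, 0.017]
contact_force: [-0.5, 1.5, 4.0]
opening: 0.108
```

Emit:
move_arm(
  slide=[
    [0, 0, 0],
    [0, 0, 0],
    [0, 0, 0],
    [0, 0, 0],
    [0, 0, 0],
    [0, 0, 0],
    [0, 0.4, 0.9],
    [0, 1.3, 2.7],
    [0, 2.5, 5.4],
    [0, 4.2, 9.1],
    [0, 5.9, 12.7],
    [0, 7.2, 15.4],
    [0, 7.2, 15.4],
  ],
  angular=[
    [0, 0, 0],
    [0, 0, 0],
    [0, 0, 0],
    [0, 0, 0],
    [0, 0, 0],
    [0, 0, 0],
    [0, 0, 0],
    [0, 0, 0],
    [0, 0, 0],
    [0, 0, 0],
    [0, 0, 0],
    [0, 0, 0],
    [0, 0, 0],
  ],
  hand=[-0.7, -0.5, -0.2, 0.2, 0.6, 0.6, 0.6, 0.6, 0.6, 0.6, 0.6, 0.6, 0.6],
)

```text
clock: 22.55
eef_pos: [603.9, 374.2, 249.3]
tcp_rot: [2.71, -0.005, 0.018]
contact_force: [1.2, 0.5, -0.5]
opening: 0.802
```

Run:
```python
from h import *
print(r.sense()['contact_force'])
f=grab('side','s11'); W=world(f);g=f['pixels']
cv2.imwrite('pics/c11.png',cv2.resize(g[100:310,120:380,::-1],None,fx=3,fy=2.8,interpolation=cv2.INTER_CUBIC))
P=tray(f,(555,650,140,300,5,70),W)
for y in range(145,285,20):
    q=P[abs(P[:,1]-y)<10]
    if len(q): print(y,np.percentile(q[:,2],[2,50,98]).round(0),q[:,0].min().round(),q[:,0].max().round(),len(q))
for p in((337,241),(330,165)): print(W[p[1],p[0]].round())
m=W[(W[...,2]>60)&(W[...,2]<115)&(g.min(-1)>150)&(abs(W[...,0]-503)<50)&(abs(W[...,1]+124)<50)]
print('white in hopper',len(m),m.min(0).round(),m.max(0).round())
```

```text
[ 1.19217169  0.49748478 -0.45578682]
145 [ 5.  7. 32.] 558.0 646.0 96
165 [ 5.  8. 33.] 556.0 640.0 267
185 [ 5.  9. 33.] 555.0 639.0 265
205 [ 5.  8. 33.] 558.0 637.0 260
225 [ 5.  8. 33.] 560.0 636.0 275
245 [ 5.  8. 32.] 556.0 636.0 279
265 [ 5. 24. 48.] 557.0 636.0 183
[389.  -8.  18.]
[ 505. -133.   81.]
white in hopper 717 [ 455. -174.   62.] [553. -75. 114.]
```

View pics/c11.png

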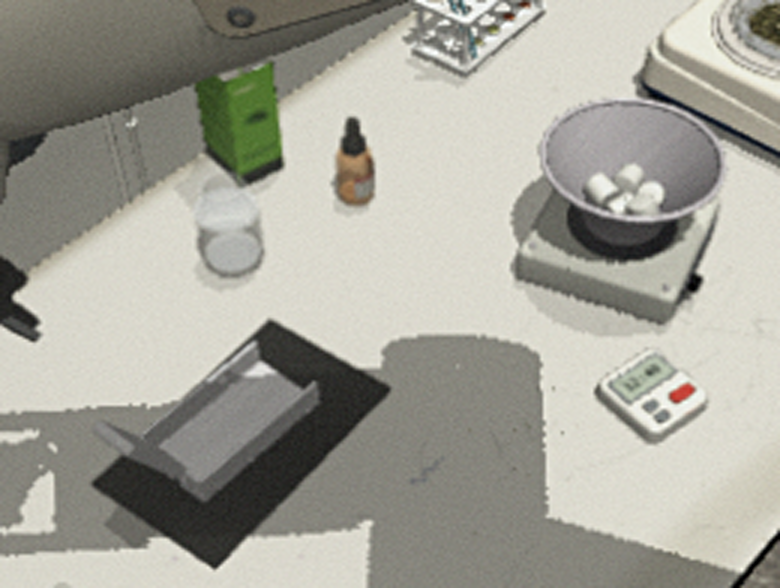

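The empty tray is flat on the mat, all the cylinders are in the hopper, the bystanders haven't moved and the gripper is clear. I'm handing the job in.

```bash
python3 -c "
from rig import r
print(r.sign_off())"
```

```text
the job is handed in; nothing more can be done
None
```

I carried the tray by its handle to the hopper and rested the lip on the rim. I then tipped it to about 50° with the lip low over the mouth, put it back on its mat, released it and handed the job in at about 22.6 s. No verdict is reported, so what follows is from my own checks:

- **Lip on the rim:** contact was about 8–9 N for roughly 0.4 s, with the tray 2–3° off level and all five cylinders aboard. I judged the force from the change in the wrist reading.
- **Tipping:** after the pour the wrist picture showed the tray empty. I counted five cylinders low in the hopper, and the later top picture agreed. One was partly hidden in the wrist picture, and the final side picture showed only part of the group.
- **Tray back on the mat:** wall-top heights agree within 1 mm along its length, so it is flat. Its centre is about 9 mm in x and 3 mm in y from the mat's centre.
- **Jar, dropper bottle and timer:** all three stand upright in their places. I measured only the timer again, within a few mm of its start. The jar and bottle I judged by eye.
- **Gripper:** it is open and about 17 cm clear of the tray, touching nothing.

No check failed. The two cameras' estimates of the tray's x position differed by 2–3 mm, too little to matter here.

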